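Stand the ink tablet in the first rack slot that takes it

ROBOT

A 6-joint arm with a two-finger parallel gripper is mounted at the origin on the work surface. World frame = base frame: x ahead of the robot, y to its left, z up, the work surface at z = 0. Lengths are in m, angles in rad, forces in N, time in s.
With the tool pointing down it reaches from about 0.375 to 0.9 m from the base axis. Payload 3.1 kg.
Tool frame: the origin (TCP) lies on the centre line of the jaws, within the pads' length; the fingertips stand 8 mm ahead of it and the grasp point (between the pads) lies 11 mm behind it; y points along the fingers, x is the direction in which the jaws open and shut, and the axes are right-handed (so a half turn about y gives the same grasp; the last joint's range is limited). The gripper opens to 85 mm and grips with 20 to 120 N. Pads are 22 mm wide; open, the fingers measure 114 mm over their backs; the gripper's body (76 mm by 85 mm) begins 54 mm behind the grasp point. The pads swing forward as they close: fully open they stand 13 mm farther back than shut.
Start: joints at [-1.474, 0.527, 1.433, -0, 1.181, -0.178], TCP at [0.17, -0.602, 0.239] pointing down, gripper open.
Joint ranges: [-3.08, 3.08], [-0.75, 2.2], [0.22, 2.44], [-1.43, 4.57], [0, 2.65], [-2.85, 2.85]. Speed limits (rad/s): [2.79, 2.79, 3.14, 3.14, 3.14, 3.14].

INTERFACE

Orientations are given as a unit quaternion [x, y, z, w].
In Python, from station import state, imaging, manip, spotter gives the robot as it stands.
- The arm moves only by the tool play_rows, never from a script. Its argument "steps" is a list of rows, each a list of 7 numbers: the shift along the world's x, y, z in cm, then the turn, a rotation vector about the world's x, y, z in degrees, then the finger opening in cm, from 0 to 8.54. In form: [[tx, ty, tz, rx, ry, rz, claw], ...]. A call has 1 to 12 rows; each row is the pose to reach, as a shift and turn from the pose commanded when the call began; what a row does not reach only later rows make up. A row lasts 1/8 s, in which the tool goes at most 62.5 mm and 10.7 degrees, less where a joint would pass 70% of its speed; a pose out of reach is approached as far as the arm can. A call with a gripper value outside its range is refused whole. The fingers move at their own pace and stop on an object; "newtons" is the grip in N (left out, the last holds). Time passes only in rows, so rows that repeat a pose let the fingers close. It gives the time, the measured TCP pose, the force and the opening at its end, in the units of the state.
- state(): the state, without advancing time (a new reading comes with each control period).
- imaging.snapshot(name): name is "side" or "top" or "wrist"; returns a dict with "frame" (480x640x3 uint8, red, green, blue), "mtx" (3x3 intrinsics, pixels), "position" and "orientation" of the camera in the world. Camera axes: x right, y down, z forward; pixel columns grow to the right and rows downward; lengths in m; the calibration is good to about 2 mm. A picture is of the moment at which its call begins. There is no depth.
- manip.close_job(): hands the job in, once; it reports no verdict.
Trained networks look in a picture, given as the dict that the camera call returned (one of the last four; its "shot" number tells which), for a name from the list of things; names that differ only in an ending like _2 or _b are one class to them, and where a whole thing is asked for, a point or a joint stands for the part that bears it (a point fixed in the world has none). Each returns a list of dicts, best first, with "score" (0 to 1); they miss things now and then, are a little off and sometimes report something else, mostly with a low value. They report only what shows in the picture. A call takes as long as a camera call. They do not tell look-alikes from the thing itself.
- spotter.masks_of(picture, thing): "pixels" (480x640 bool, what is visible of it) and "rect" ([left, top, width, height] in pixels, round what is visible of it).
- spotter.spot_point(picture, thing): "pixel" ([column, row] in pixels: a listed point, or the origin of a listed thing).
The state is a dict: "time_s": time; "q": joint angles; "qvel": joint speeds; "joint_efforts": joint torques, N m; "tcp_pos": TCP position; "tcp_rot": TCP orientation; "contact_force": force on the tool from outside, world axes, zero at the start; "moment": the same for the moment, N m; "grip_width": opening from 0.0 (shut) to 1.0 (fully open).
Only numpy, scipy, OpenCV 4.12 (cv2) and the standard library are available. Lean on these libraries where they do the work, as an engineer would, in place of code of your own. Each camera call takes 0.05 s, during which the arm holds its last target.

TASK

Lift the ink tablet out of the well of the dark ink stone by its wooden grip and try it in the drying rack, starting at the narrowest slot and stepping towards the wider ones, pressing only lightly, never forcing. Leave it standing upright in the first slot that takes it, pushed fully home so that its wooden shoulder rests on the rack, and let go of it; leave the spare tablets in their cups and the bowl and brush where they are.

Things in the scene. Friction and masses are not known exactly. Their poses are not given: they have to be found in the camera images.
- ink_stone: Fixed dark stone block 120 (x) x 100 (y) x 40 mm high with a round well 56 mm across and 32 mm deep in the middle of its top. Origin: centre of its underside. The tablet hanging in this well is the one to put away.
- cup_a: Fixed plain white cup, 66 mm across and 40 mm high, inside 56 mm across, with a spare tablet hanging in it. Origin: centre of its underside. The cup beyond the stone.
- cup_b: Fixed plain white cup, 66 mm across and 40 mm high, inside 56 mm across, with a spare tablet hanging in it. Origin: centre of its underside. The cup to the left of the stone.
- tablet_a: One of three look-alike ink tablets. Black tablet 40 mm long (x), 24 mm deep, thickness (y) unknown, 8 to 20 mm, different for each. Above it a dark wood shoulder 78 x 36 x 6 mm, then a wood grip 36 (x) x 16 (y) x 42 mm high. Origin: centre of the foot; shoulder underside at 24 mm, grip from 30 to 72 mm. 0.09 kg. Hangs by its shoulder, foot 16 mm above the table, in the stone or a cup, at any yaw.
- tablet_b: One of three look-alike ink tablets. Black tablet 40 mm long (x), 24 mm deep, thickness (y) unknown, 8 to 20 mm, different for each. Above it a dark wood shoulder 78 x 36 x 6 mm, then a wood grip 36 (x) x 16 (y) x 42 mm high. Origin: centre of the foot; shoulder underside at 24 mm, grip from 30 to 72 mm. 0.09 kg. Hangs by its shoulder, foot 16 mm above the table, in the stone or a cup, at any yaw.
- tablet_c: One of three look-alike ink tablets. Black tablet 40 mm long (x), 24 mm deep, thickness (y) unknown, 8 to 20 mm, different for each. Above it a dark wood shoulder 78 x 36 x 6 mm, then a wood grip 36 (x) x 16 (y) x 42 mm high. Origin: centre of the foot; shoulder underside at 24 mm, grip from 30 to 72 mm. 0.09 kg. Hangs by its shoulder, foot 16 mm above the table, in the stone or a cup, at any yaw.
- rack: Light wood drying rack 66 (x) x 150 (y) mm, top 44 mm above the table; four slots in its top, 34 mm apart, each 4 mm wider than the last towards -y. It stays put on soft feet that sink 0.2 mm per N, at most 8 mm. Origin: centre, at table height. Tablets go in lengthwise along its x; the right slot leaves 1.5 mm of play, the one before is 2.5 mm too narrow. Over 30 N against the rack breaks a tablet.
- rack_hole0 (a point): Slot 1 of the rack (narrowest): 9 mm wide (rack's y) by 46 mm long (rack's x), 28 mm deep, mouth chamfered 1 mm. The point is the centre of its mouth, level with the rack's top; axes as the rack's.
- rack_hole1 (a point): Slot 2 of the rack (second narrowest): 13 mm wide (rack's y) by 46 mm long (rack's x), 28 mm deep, mouth chamfered 1 mm. The point is the centre of its mouth, level with the rack's top; axes as the rack's.
- rack_hole2 (a point): Slot 3 of the rack (second widest): 17 mm wide (rack's y) by 46 mm long (rack's x), 28 mm deep, mouth chamfered 1 mm. The point is the centre of its mouth, level with the rack's top; axes as the rack's.
- rack_hole3 (a point): Slot 4 of the rack (widest): 21 mm wide (rack's y) by 46 mm long (rack's x), 28 mm deep, mouth chamfered 1 mm. The point is the centre of its mouth, level with the rack's top; axes as the rack's.
- bowl: Loose white bowl, 120 mm across, 50 mm high, a bystander. Origin: centre of its underside.
- brush: Loose hand brush about 170 mm long, lying to the right of the rack, a bystander. Origin: its underside, near the middle.
Mind the look-alikes: they are no part of the job. Leave any orange look-alike of the cup_b alone. What is shaped like the cup_a but yellow is not meant.

How it is judged:
On the way, in this order (a step that is already met when the one before it is completed fails the run):
1. a tablet is lifted clear of the stone's well (height (world z) of any of tablet_a, tablet_b, tablet_c above 0.045 m), for 0.1 s.
2. its foot is brought down on the narrowest slot (within 5 mm of the rack's top) (((x of tablet_a in the frame of rack_hole0 between -0.015 and 0.015 m and y of tablet_a in the frame of rack_hole0 between -0.012 and 0.012 m and z of tablet_a in the frame of rack_hole0 below 0.005 m) or (x of tablet_b in the frame of rack_hole0 between -0.015 and 0.015 m and y of tablet_b in the frame of rack_hole0 between -0.012 and 0.012 m and z of tablet_b in the frame of rack_hole0 below 0.005 m) or (x of tablet_c in the frame of rack_hole0 between -0.015 and 0.015 m and y of tablet_c in the frame of rack_hole0 between -0.012 and 0.012 m and z of tablet_c in the frame of rack_hole0 below 0.005 m))), for 0.05 s.
3. it stands fully home in the first slot that accepts it (((x of tablet_a in the frame of rack_hole1 between -0.006 and 0.006 m and y of tablet_a in the frame of rack_hole1 between -0.004 and 0.004 m and z of tablet_a in the frame of rack_hole1 below -0.0215 m and angle between tablet_a's own z axis and vertical below 0.1 rad and angle between the y axis of tablet_a and the y axis of rack, either way round below 0.12 rad) or (x of tablet_b in the frame of rack_hole2 between -0.006 and 0.006 m and y of tablet_b in the frame of rack_hole2 between -0.004 and 0.004 m and z of tablet_b in the frame of rack_hole2 below -0.0215 m and angle between tablet_b's own z axis and vertical below 0.1 rad and angle between the y axis of tablet_b and the y axis of rack, either way round below 0.12 rad) or (x of tablet_c in the frame of rack_hole3 between -0.006 and 0.006 m and y of tablet_c in the frame of rack_hole3 between -0.004 and 0.004 m and z of tablet_c in the frame of rack_hole3 below -0.0215 m and angle between tablet_c's own z axis and vertical below 0.1 rad and angle between the y axis of tablet_c and the y axis of rack, either way round below 0.12 rad))), for 0.2 s.
At the end, for the whole second after the job is handed in: The tablet from the ink stone stands at rest in the narrowest slot that accepts it: shoulder within 2.5 mm of the rack's top, within 6 mm of the slot's centre along it and 4 mm across, tilted less than 0.1 rad; a spare tablet still hangs in each cup (within 10 mm of its centre) ((((x of tablet_a in the frame of rack_hole1 between -0.006 and 0.006 m and y of tablet_a in the frame of rack_hole1 between -0.004 and 0.004 m and z of tablet_a in the frame of rack_hole1 below -0.0215 m and angle between tablet_a's own z axis and vertical below 0.1 rad and angle between the y axis of tablet_a and the y axis of rack, either way round below 0.12 rad) and linear speed of tablet_a below 0.02 m/s) or ((x of tablet_b in the frame of rack_hole2 between -0.006 and 0.006 m and y of tablet_b in the frame of rack_hole2 between -0.004 and 0.004 m and z of tablet_b in the frame of rack_hole2 below -0.0215 m and angle between tablet_b's own z axis and vertical below 0.1 rad and angle between the y axis of tablet_b and the y axis of rack, either way round below 0.12 rad) and linear speed of tablet_b below 0.02 m/s) or ((x of tablet_c in the frame of rack_hole3 between -0.006 and 0.006 m and y of tablet_c in the frame of rack_hole3 between -0.004 and 0.004 m and z of tablet_c in the frame of rack_hole3 below -0.0215 m and angle between tablet_c's own z axis and vertical below 0.1 rad and angle between the y axis of tablet_c and the y axis of rack, either way round below 0.12 rad) and linear speed of tablet_c below 0.02 m/s)) and ((horizontal distance between tablet_a and cup_a below 0.01 m and height (world z) of tablet_a below 0.024 m) or (horizontal distance between tablet_b and cup_a below 0.01 m and height (world z) of tablet_b below 0.024 m) or (horizontal distance between tablet_c and cup_a below 0.01 m and height (world z) of tablet_c below 0.024 m)) and ((horizontal distance between tablet_a and cup_b below 0.01 m and height (world z) of tablet_a below 0.024 m) or (horizontal distance between tablet_b and cup_b below 0.01 m and height (world z) of tablet_b below 0.024 m) or (horizontal distance between tablet_c and cup_b below 0.01 m and height (world z) of tablet_c below 0.024 m))); the robot touches nothing.
It fails at once if a tablet is pressed against the rack with more than 30 N (contact force between any of tablet_a, tablet_b, tablet_c and rack above 30 N).
It fails at once if a spare tablet is taken or knocked out of its cup (not ((horizontal distance between tablet_a and cup_a below 0.015 m and height (world z) of tablet_a below 0.024 m) or (horizontal distance between tablet_b and cup_a below 0.015 m and height (world z) of tablet_b below 0.024 m) or (horizontal distance between tablet_c and cup_a below 0.015 m and height (world z) of tablet_c below 0.024 m)) or not ((horizontal distance between tablet_a and cup_b below 0.015 m and height (world z) of tablet_a below 0.024 m) or (horizontal distance between tablet_b and cup_b below 0.015 m and height (world z) of tablet_b below 0.024 m) or (horizontal distance between tablet_c and cup_b below 0.015 m and height (world z) of tablet_c below 0.024 m))).
It fails at once if the bowl or brush is moved more than 25 mm (distance of any of bowl, brush from where it was at the start of the episode above 0.025 m).
It also fails if it takes over 58 s, if anything falls off the work surface, if the arm or the gripper's body presses on something with over 40 N, if the wrist force passes 120 N, or if a joint passes its speed limit or range.

## Working session

There is one attempt and no reset: what is moved stays moved. The work goes in short steps, Python scripts to look and compute and a tool call to move; the robot and the scene stay as the last step left them, time stands still between calls to the robot, and variables do not carry over. Pictures are saved under pics/ and viewed, and the job is handed in when it is done.

Besides the shell and the picture viewer there is one more tool, called after "Request:" as name(argument=value, ...) on one line, values as JSON. play_rows: Moves the arm, as the interface text tells. Its arguments: {"type":"object","properties":{"steps":{"type":"array"},"newtons":{"type":"number"}},"required":["steps"]}

```bash
mkdir -p pics; ls
cat > h.py <<'E'
import numpy as np, cv2
from scipy.spatial.transform import Rotation as R
def save(p,n):
    cv2.imwrite('pics/'+n+'.png',cv2.cvtColor(p['frame'],cv2.COLOR_RGB2BGR))
def pix2w(p,px,z):
    K=np.array(p['mtx']);r=R.from_quat(p['orientation']).as_matrix()
    d=r@np.linalg.solve(K,[px[0],px[1],1.]);o=np.array(p['position'])
    return o+d*(z-o[2])/d[2]
def w2pix(p,w):
    K=np.array(p['mtx']);r=R.from_quat(p['orientation']).as_matrix()
    c=K@(r.T@(np.array(w)-np.array(p['position'])));return c[:2]/c[2]
E
python3 - <<'E'
from h import *
from station import state, imaging, manip, spotter
s=state();print(s)
for n in ['top','side','wrist']:
    p=imaging.snapshot(n);save(p,n+'0');print(n,p['position'],p['orientation'],p['mtx'])
    if n=='top':
        for t in ['rack_hole0','rack_hole1','rack_hole2','rack_hole3','ink_stone','rack','cup_a','tablet_a','bowl','brush']:
            z=.044 if 'hole' in t else (.016 if 'tablet' in t else 0)
            for d in spotter.spot_point(p,t): print(t,d['score'],d['pixel'],pix2w(p,d['pixel'],z).round(4))
E
```

```text
pics
{'time_s': 0.0, 'q': array([-1.47448067e+00,  5.28465320e-01,  1.43393587e+00, -7.80161311e-06,
        1.18139518e+00, -1.78508042e-01]), 'qvel': array([ 0.0001817 ,  0.00064244,  0.00148575,  0.00061943,  0.00119966,
       -0.00299918]), 'joint_efforts': array([ 2.60504257e-04, -4.42353702e+01, -1.78023756e+01, -3.21601046e-04,
        8.39369459e-03,  9.74442031e-06]), 'tcp_pos': array([ 0.1695623 , -0.60081544,  0.23832345]), 'tcp_rot': array([-0.56320575,  0.42732562, -0.42626621,  0.56434849]), 'contact_force': array([ 0.09494997, -0.78159949, -0.13216597]), 'moment': array([ 0.01147191, -0.04211265,  0.00461814]), 'grip_width': 0.9938921869372631}
top [ 0.50272345 -0.00132302  1.04699307] [-0.6996283   0.71283401 -0.03452472  0.03458252] [[481.29862227   0.         323.59373222]
 [  0.         481.29862227 235.64122154]
 [  0.           0.           1.        ]]
rack_hole0 0.84 [435.5, 271.1] [ 0.5227 -0.2333  0.044 ]
rack_hole0 0.82 [401.1, 262.5] [ 0.5419 -0.1625  0.044 ]
rack_hole0 0.78 [388.9, 256.5] [ 0.5549 -0.1375  0.044 ]
rack_hole0 0.71 [409.3, 264.3] [ 0.5378 -
[... 1222 characters left out ...]
   ]
tablet_a 0.6 [204.0, 298.7] [0.474  0.2545 0.016 ]
tablet_a 0.57 [261.2, 291.8] [0.4863 0.1328 0.016 ]
tablet_a 0.57 [260.4, 235.4] [0.6069 0.1338 0.016 ]
bowl 0.66 [363.5, 158.7] [ 0.7754 -0.094   0.    ]
brush 0.66 [491.6, 303.0] [ 0.4528 -0.3615  0.    ]
side [0.17789421 0.75105006 0.55024568] [-0.22083443  0.83406481 -0.48576553  0.13999964] [[464.34530834   0.         318.99024109]
 [  0.         464.34530834 241.15341109]
 [  0.           0.           1.        ]]
wrist [ 0.23395783 -0.58442004  0.37492058] [ 0.7902653  -0.59820946 -0.08010571  0.10587387] [[403.37983709   0.         323.98037165]
 [  0.         403.37983709 241.49805144]
 [  0.           0.           1.        ]]
```

Run:
```python
import cv2
p=cv2.imread('pics/top0.png');cv2.imwrite('pics/topz.png',cv2.resize(p[210:360,120:520],None,fx=2,fy=2,interpolation=cv2.INTER_CUBIC))
```

```text
(no output)
```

View pics/top0.png

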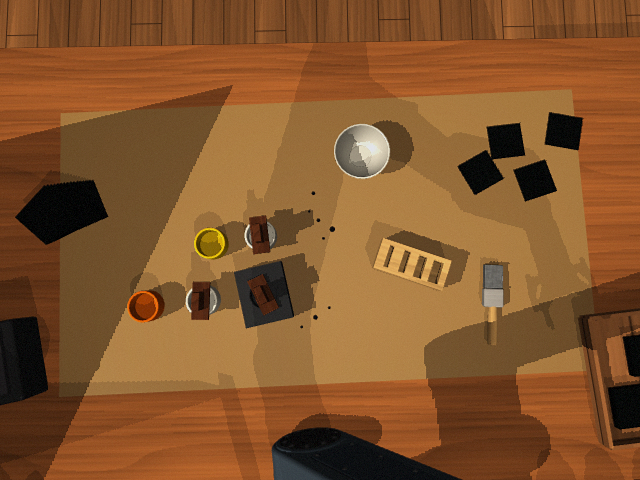

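View pics/topz.png

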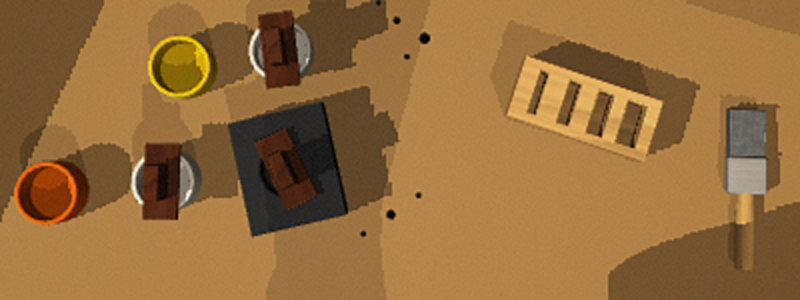

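View pics/side0.png

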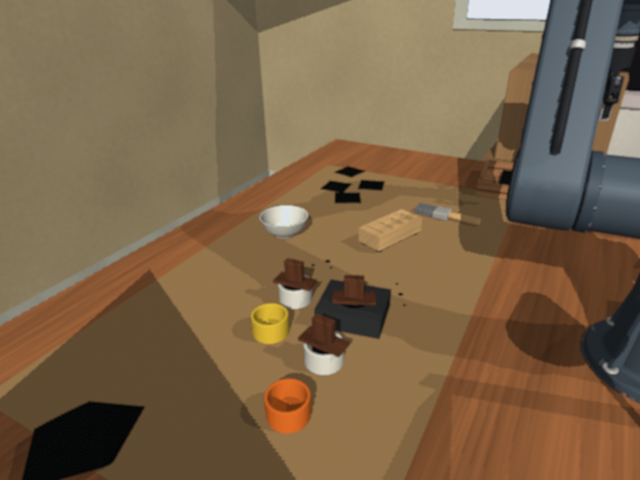

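View pics/wrist0.png

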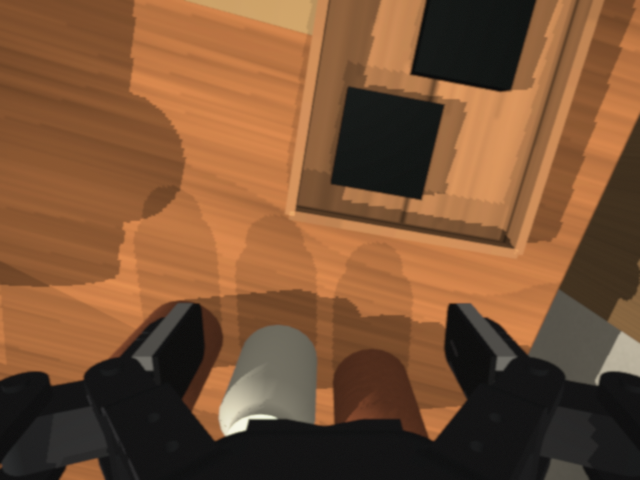

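```bash
cat >> h.py <<'E'
def ang(u): return np.degrees(np.arctan2(u[1],u[0]))
def rectw(p,m,z):
    c,_=cv2.findContours(m.astype(np.uint8),cv2.RETR_EXTERNAL,cv2.CHAIN_APPROX_NONE)
    c=max(c,key=cv2.contourArea)[:,0,:].astype(float)
    w=np.array([pix2w(p,q,z)[:2] for q in c])*1000
    r=cv2.minAreaRect(w.astype(np.float32)); b=cv2.boxPoints(r)
    e=[b[1]-b[0],b[2]-b[1]]; l=max(e,key=np.linalg.norm)
    return np.array(r[0]).round(1),np.array(r[1]).round(1),'long-axis deg',round(ang(l)%180,1)
E
python3 - <<'E'
from h import *
from station import state, imaging, manip, spotter
s=state();r=R.from_quat(s['tcp_rot']).as_matrix();print(r.round(3),'x ang',ang(r[:,0]))
p=imaging.snapshot('top')
for t,z in [('tablet_a',.046),('rack',.044),('ink_stone',.04)]:
    for d in spotter.masks_of(p,t): print(t,d['score'],d['rect'],d['pixels'].sum(),rectw(p,d['pixels'],z))
E
```

```text
[[ 0.271  0.     0.962]
 [-0.962 -0.     0.271]
 [ 0.    -1.    -0.   ]] x ang -74.25471676814472
tablet_a 0.91 [191.8, 280.1, 18.1, 42.0] 680 (array([471.4, 255.3]), array([76.3, 37.2]), 'long-axis deg', np.float32(0.3))
tablet_a 0.69 [249.5, 216.8, 19.9, 36.7] 589 (array([606.1, 133. ]), array([77.5, 34.5]), 'long-axis deg', np.float32(7.4))
rack 0.62 [373.9, 239.1, 76.2, 51.1] 2468 (array([ 538.7, -183.6]), array([155.5,  69.5]), 'long-axis deg', np.float32(70.5))
rack 0.49 [250.9, 216.5, 19.4, 38.3] 624 (array([606.7, 132.8]), array([78.2, 36.3]), 'long-axis deg', np.float32(6.9))
ink_stone 0.76 [235.0, 258.7, 55.7, 71.8] 2227 (array([482.3, 124.9]), array([120.1, 103.6]), 'long-axis deg', np.float32(12.2))
```

Request:
play_rows(steps=[[6,7.5,0,0,0,0,8.5],[10,12.5,0,0,0,3,8.5],[14,17.5,0,0,0,5,8.5],[18,22.5,0,0,0,7,8.5],[22,27.5,0,0,0,9,8.5],[26,32.5,0,0,0,9,8.5],[30,37,0,0,0,9,8.5],[32,40,0,0,0,9,8.5],[32,40,0,0,0,9,8.5],[32,40,0,0,0,9,8.5],[32,40,0,0,0,9,8.5]])

```text
time_s: 2.22
tcp_pos: [0.4889, -0.2028, 0.2393]
tcp_rot: [0.595, -0.382, 0.382, -0.595]
contact_force: [-0.3, 0.7, -0.3]
grip_width: 0.994
```

Run:
```python
from h import *
from station import state, imaging, manip, spotter
s=state();r=R.from_quat(s['tcp_rot']).as_matrix();print(s['tcp_pos'],'x ang',ang(r[:,0]),s['time_s'],s['contact_force'])
p=imaging.snapshot('wrist');save(p,'wr1');print(p['position'],p['orientation'])
for d in spotter.spot_point(p,'rack_hole0'): print(d['score'],d['pixel'],pix2w(p,d['pixel'],.044).round(4))
for d in spotter.spot_point(p,'rack'): print(d['score'],d['pixel'],pix2w(p,d['pixel'],.0).round(4))
for d in spotter.masks_of(p,'rack'): print(d['score'],d['rect'],rectw(p,d['pixels'],.044))
```

```text
[ 0.48894781 -0.20279213  0.23928596] x ang -65.34161194404456 2.225 [-0.3316094   0.71339235 -0.32875829]
[ 0.54975867 -0.17594208  0.37484544] [ 0.83431347 -0.53499679 -0.07170608  0.11206115]
0.85 [313.7, 135.0] [ 0.5438 -0.1698  0.044 ]
0.73 [277.7, 101.5] [ 0.555  -0.1341  0.044 ]
0.58 [373.3, 196.6] [ 0.5195 -0.2347  0.044 ]
0.95 [328.7, 144.5] [ 0.5411 -0.1847  0.    ]
0.84 [234.1, 46.5, 187.3, 193.9] (array([ 538.9, -185.6]), array([151.3,  67.1]), 'long-axis deg', np.float32(70.3))
```

View pics/wr1.png

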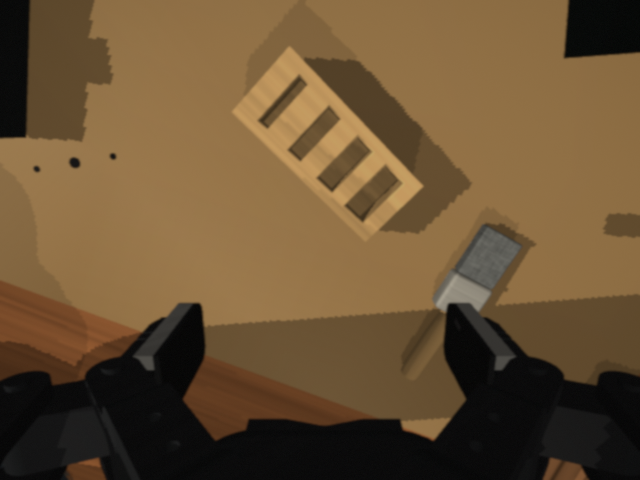

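Run:
```python
from h import *
import pickle
from station import state, imaging, manip, spotter
p=imaging.snapshot('wrist')
pickle.dump(p,open('wr1.pkl','wb'))
im=p['frame'][40:250,225:435]
cv2.imwrite('pics/wr1z.png',cv2.cvtColor(cv2.resize(im,(598,598),interpolation=cv2.INTER_CUBIC),cv2.COLOR_RGB2BGR))
for th in [165,175,185,195]:
    m=np.zeros((480,640),np.uint8); m[40:250,225:435]=(im[:,:,0]>th)
    m=cv2.morphologyEx(m,cv2.MORPH_OPEN,np.ones((3,3)))
    print(th,m.sum(),rectw(p,m,.044))
# predicted slots overlay
o=p['frame'].copy(); o=cv2.resize(o[40:250,225:435],None,fx=2.85,fy=2.85,interpolation=cv2.INTER_CUBIC)
th=np.radians(70.3-90);X=np.array([np.cos(th),np.sin(th)]);Y=np.array([-X[1],X[0]]);c=np.array([.5389,-.1856])
def q(a,b): 
    u=w2pix(p,[*(c+a*X+b*Y),.044]); return tuple(((u-[225,40]+.5)*2.85).round().astype(int).tolist())
for i in range(4):
    y0=.051-.034*i;h=(.0045+.002*i);w=.023
    pts=[q(-w,y0-h),q(w,y0-h),q(w,y0+h),q(-w,y0+h)]
    cv2.polylines(o,[np.array(pts)],True,(0,0,255),1)
cv2.polylines(o,[np.array([q(-.033,-.075),q(.033,-.075),q(.033,.075),q(-.033,.075)])],True,(0,0,255),1)
cv2.imwrite('pics/wr1o.png',cv2.cvtColor(o,cv2.COLOR_RGB2BGR))
```

```text
165 10669 (array([ 538.6, -185.6]), array([150.7,  66. ]), 'long-axis deg', np.float32(70.3))
175 9417 (array([ 538.7, -185.6]), array([149.6,  65.2]), 'long-axis deg', np.float32(70.2))
185 6902 (array([ 552.9, -190.8]), array([148.5,  34.1]), 'long-axis deg', np.float32(70.3))
195 886 (array([ 536.1, -247. ]), array([29.4, 25.6]), 'long-axis deg', np.float32(71.4))
```

View pics/wr1o.png

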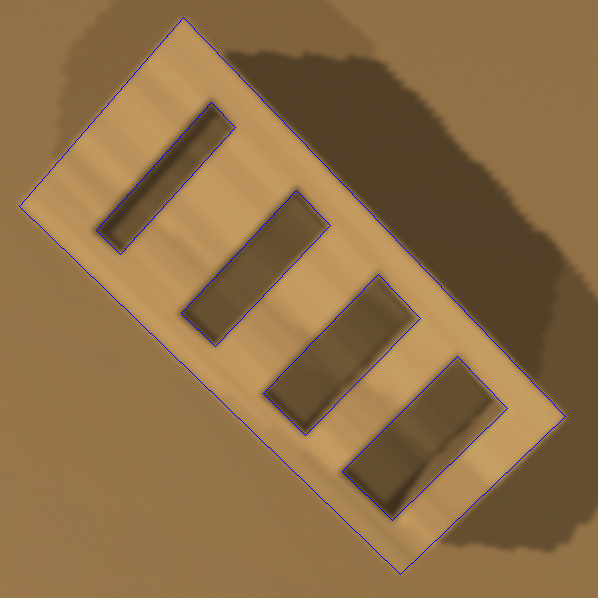

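Request:
play_rows(steps=[[-1,6,0,0,0,0,8.5],[-2,12,0,0,0,0,8.5],[-3,18,0,0,0,0,8.5],[-4,24,0,0,0,0,8.5],[-5,29,0,0,0,0,8.5],[-6,31,0,0,0,0,8.5],[-6,31,0,0,0,0,8.5],[-6,31,0,0,0,0,8.5],[-6,31,0,0,0,0,8.5]])

```text
time_s: 3.6
tcp_pos: [0.4304, 0.1074, 0.2394]
tcp_rot: [-0.595, 0.382, -0.382, 0.595]
contact_force: [0.4, -0.5, -0.0]
grip_width: 0.994
```

Run:
```python
from h import *
import pickle
from station import state, imaging, manip, spotter
s=state();r=R.from_quat(s['tcp_rot']).as_matrix();print(s['tcp_pos'],'x ang',ang(r[:,0]),s['time_s'],s['contact_force'])
p=imaging.snapshot('wrist');save(p,'wr2');print(p['position'],p['orientation']);pickle.dump(p,open('wr2.pkl','wb'))
for d in spotter.spot_point(p,'tablet_a'): print(d['score'],d['pixel'],pix2w(p,d['pixel'],.016).round(4))
for d in spotter.masks_of(p,'tablet_a'): print(d['score'],d['rect'],rectw(p,d['pixels'],.046))
```

```text
[0.43035161 0.10738098 0.2393504 ] x ang -65.3662234712052 3.6 [ 0.38316776 -0.47233668 -0.04173647]
[0.49108453 0.13416343 0.37497936] [ 0.8342544  -0.53520736 -0.07139671  0.11169238]
0.71 [184.3, 88.1] [0.4744 0.2548 0.016 ]
0.56 [328.6, 148.1] [0.4803 0.1246 0.016 ]
0.84 [306.8, 98.0, 44.4, 97.7] (array([481.7, 126.2]), array([78.1, 36.3]), 'long-axis deg', np.float32(24.6))
0.82 [352.3, 0.0, 58.1, 43.9] (array([582.7, 129.9]), array([31.9, 35.8]), 'long-axis deg', np.float32(99.8))
0.73 [127.8, 25.9, 84.6, 120.1] (array([471.4, 259.1]), array([46.2, 78.9]), 'long-axis deg', np.float32(178.0))
```

View pics/wr2.png

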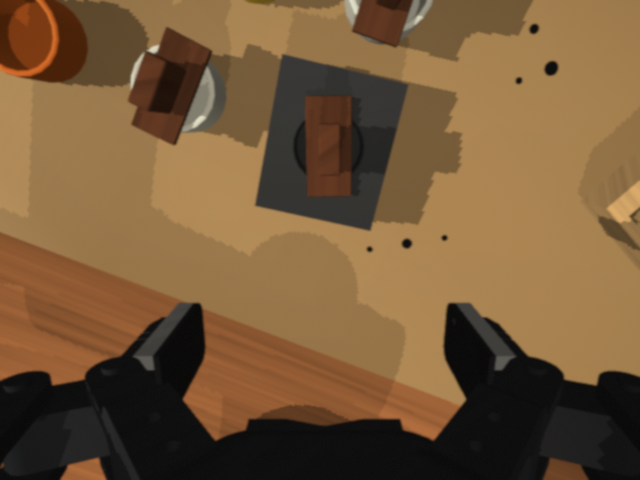

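Request:
play_rows(steps=[[5,1.8,-4,0,0,0,6],[5.1,1.9,-9,0,0,0,6],[5.1,1.9,-10,0,0,0,6],[5.1,1.9,-10,0,0,0,6],[5.1,1.9,-10,0,0,0,6],[5.1,1.9,-10,0,0,0,6]])

```text
time_s: 4.5
tcp_pos: [0.4814, 0.1274, 0.141]
tcp_rot: [-0.595, 0.38, -0.382, 0.596]
contact_force: [-1.1, 0.4, 0.2]
grip_width: 0.702
```

Run:
```python
from h import *
from station import state, imaging, manip, spotter
s=state();r=R.from_quat(s['tcp_rot']).as_matrix();print(s['tcp_pos'],'x ang',ang(r[:,0]),s['time_s'],s['contact_force'],r.round(3)[:,1])
p=imaging.snapshot('wrist');save(p,'wr3')
for d in spotter.masks_of(p,'tablet_a'): print(d['score'],d['rect'],rectw(p,d['pixels'],.046))
```

```text
[0.48143147 0.12743128 0.14100546] x ang -65.26619462685883 4.5 [-1.13555653  0.43775188  0.15085981] [ 0.003  0.    -1.   ]
0.93 [357.2, 0.0, 101.9, 119.4] (array([597.8, 131.6]), array([62.4, 37.3]), 'long-axis deg', np.float32(6.3))
0.84 [292.3, 185.3, 64.3, 126.0] (array([482.2, 126.2]), array([78.6, 36.9]), 'long-axis deg', np.float32(25.3))
0.73 [40.8, 94.8, 124.6, 147.6] (array([471.7, 260.7]), array([50.6, 78.8]), 'long-axis deg', np.float32(177.5))
```

View pics/wr3.png

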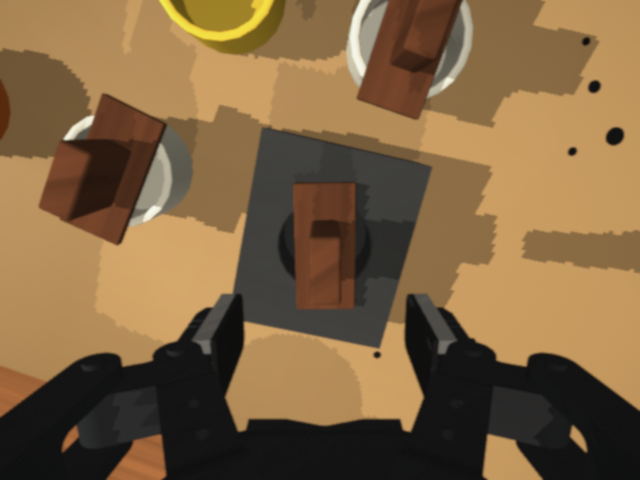

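Request:
play_rows(steps=[[0.05,-0.1,-4,0,0,0,6],[0.05,-0.1,-7,0,0,0,6],[0.05,-0.1,-7.9,0,0,0,6],[0.05,-0.1,-7.9,0,0,0,6],[0.05,-0.1,-7.9,0,0,0,6],[0.05,-0.1,-7.9,0,0,0,0],[0.05,-0.1,-7.9,0,0,0,0],[0.05,-0.1,-7.9,0,0,0,0],[0.05,-0.1,-7.9,0,0,0,0],[0.05,-0.1,-7.9,0,0,0,0],[0.05,-0.1,-7.9,0,0,0,0],[0.05,-0.1,-7.9,0,0,0,0]], newtons=50)

```text
time_s: 6.1
tcp_pos: [0.4814, 0.1265, 0.0609]
tcp_rot: [-0.595, 0.381, -0.382, 0.596]
contact_force: [-1.2, 0.2, 6.8]
grip_width: 0.178
```

Run:
```python
from h import *
from station import state, imaging, manip, spotter
s=state();r=R.from_quat(s['tcp_rot']).as_matrix();print(s['tcp_pos'],'x ang',ang(r[:,0]),s['time_s'],s['contact_force'],s['grip_width'],s['grip_width']*85.4)
p=imaging.snapshot('wrist');save(p,'wr4')
```

```text
[0.48139839 0.12653248 0.06088418] x ang -65.25680285962324 6.1 [-1.21920979  0.22454658  6.75145847] 0.17824982185305147 15.222534786250597
```

View pics/wr4.png

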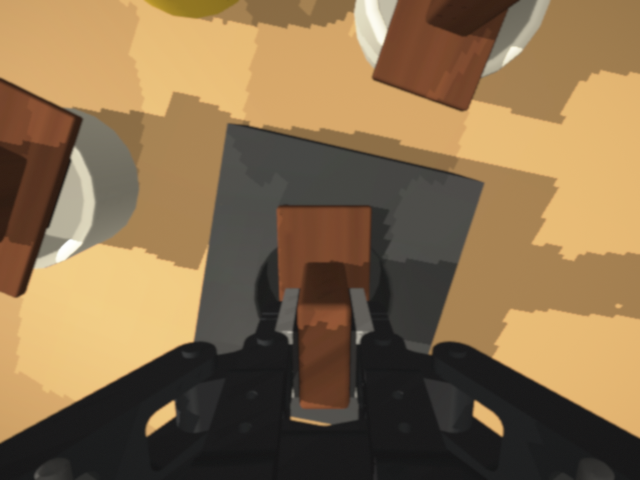

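Request:
play_rows(steps=[[0,0,3,0,0,0,0],[0,0,7,0,0,0,0],[0,0,11,0,0,0,0],[1,-4,12,0,0,-8,0],[3,-10,12,0,0,-16,0],[5,-16,12,0,0,-24,0],[7,-22,12,0,0,-32,0],[7.5,-26.4,12,0,0,-40,0],[7.5,-26.4,10,0,0,-44.4,0],[7.5,-26.4,7,0,0,-44.4,0],[7.5,-26.4,7,0,0,-44.4,0],[7.5,-26.4,7,0,0,-44.4,0]])

```text
time_s: 7.65
tcp_pos: [0.5564, -0.1375, 0.1307]
tcp_rot: [0.407, -0.578, 0.578, -0.407]
contact_force: [0.1, -0.2, -0.3]
grip_width: 0.18
```

Request:
play_rows(steps=[[0,0,0,0,0,0,0],[0,0,0,0,0,0,0]])

```text
time_s: 7.9
tcp_pos: [0.5567, -0.1375, 0.1313]
tcp_rot: [0.407, -0.577, 0.579, -0.408]
contact_force: [0.0, -0.8, -1.5]
grip_width: 0.172
```

Run:
```python
from h import *
import pickle
from station import state, imaging, manip, spotter
s=state();r=R.from_quat(s['tcp_rot']).as_matrix();print(s['tcp_pos'],'x ang',ang(r[:,0]),s['time_s'],s['contact_force'],s['grip_width'],r.round(4)[:,1])
p=imaging.snapshot('wrist');save(p,'wr5');pickle.dump((p,s),open('wr5.pkl','wb'))
p=imaging.snapshot('side');save(p,'s5');pickle.dump(p,open('s5.pkl','wb'))
```

```text
[ 0.55670587 -0.13754243  0.131324  ] x ang -109.63240547619172 7.9 [ 0.02937658 -0.81459435 -1.47162551] 0.1722289669177575 [ 1.8e-03 -8.0e-04 -1.0e+00]
```

View pics/wr5.png

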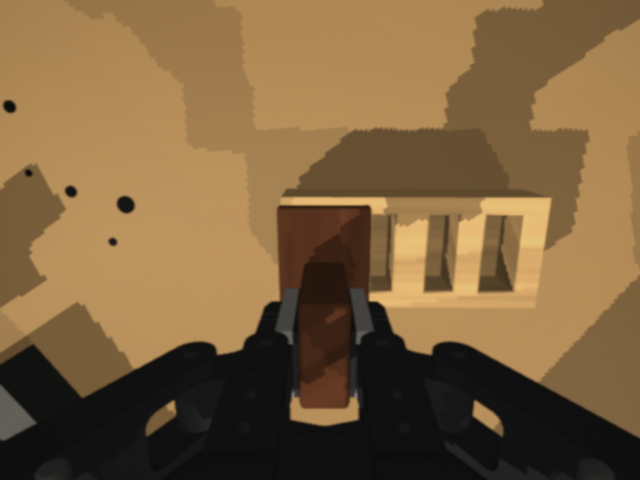

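View pics/s5.png

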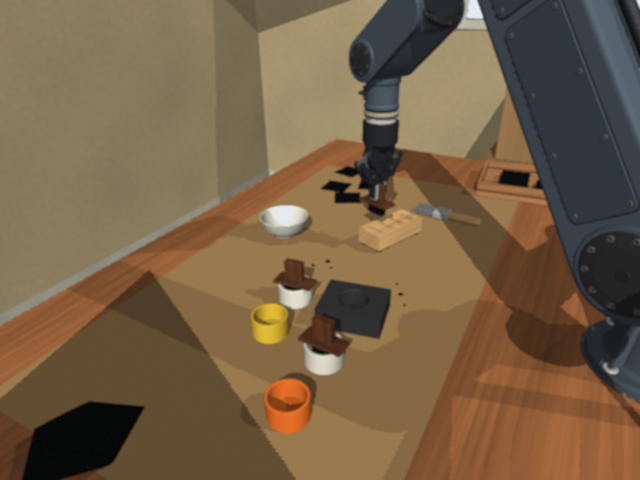

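```bash
cat >> h.py <<'E'
th=np.radians(-19.7);RX=np.array([np.cos(th),np.sin(th)]);RY=np.array([-RX[1],RX[0]]);RC=np.array([.5388,-.1856])
def rf(w): d=np.array(w)[:2]-RC; return (np.array([d@RX,d@RY])*1000).round(1)
def overlay(p,n,tcp=None,dz=.0449,box=(200,120,400,300),f=2,sh=(0,0)):
    x,y,w,h=box
    o=cv2.resize(p['frame'][y:y+h,x:x+w],None,fx=f,fy=f,interpolation=cv2.INTER_CUBIC)
    def q(W): u=w2pix(p,W); return ((u-[x,y]+.5)*f).round().astype(int)
    def rect(cx,cy,a,b,z,col,c=RC,X=RX,Y=RY):
        P=[q([*(c+(cx+i*a)*X+(cy+j*b)*Y),z]) for i,j in((-1,-1),(1,-1),(1,1),(-1,1))]
        cv2.polylines(o,[np.array(P)],True,col,1)
    for i in range(4): rect(sh[0],sh[1]+.051-.034*i,.023,.0045+.002*i,.044,(0,0,255))
    rect(sh[0],sh[1],.033,.075,.044,(0,0,255))
    if tcp is not None:
        pos,rot=tcp; r=R.from_quat(rot).as_matrix(); X=r[:2,2]; Y=r[:2,0]
        rect(0,0,.039,.018,pos[2]-dz+.030,(0,255,0),pos[:2],X,Y)
        rect(0,0,.018,.008,pos[2]-dz+.072,(0,255,0),pos[:2],X,Y)
    cv2.imwrite('pics/'+n+'.png',cv2.cvtColor(o,cv2.COLOR_RGB2BGR))
E
python3 - <<'E'
from h import *
import pickle
p,s=pickle.load(open('wr5.pkl','rb'))
overlay(p,'o5',(s['tcp_pos'],s['tcp_rot']))
print(rf(s['tcp_pos']))
E
```

```text
[ 0.7 51.3]
```

View pics/o5.png

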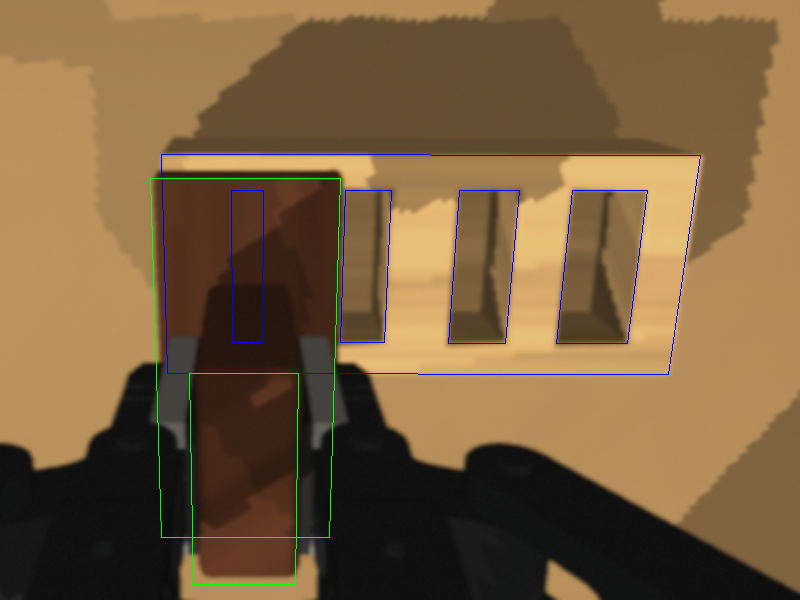

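Request:
play_rows(steps=[[-0.19,0.07,-2,0,0,0,0],[-0.19,0.07,-3.4,0,0,0,0],[-0.19,0.07,-4,0,0,0,0],[-0.19,0.07,-4.2,0,0,0,0],[-0.19,0.07,-4.2,0,0,0,0],[-0.19,0.07,-4.2,0,0,0,0]])

```text
time_s: 8.75
tcp_pos: [0.5545, -0.1369, 0.0887]
tcp_rot: [0.407, -0.578, 0.578, -0.407]
contact_force: [-0.9, -0.8, 0.8]
grip_width: 0.181
```

Request:
play_rows(steps=[[0,0,-0.1,0,0,0,0],[0,0,-0.1,0,0,0,0],[0,0,-0.1,0,0,0,0]])

```text
time_s: 9.12
tcp_pos: [0.5545, -0.1369, 0.0878]
tcp_rot: [0.407, -0.578, 0.578, -0.408]
contact_force: [-0.4, 1.0, 4.6]
grip_width: 0.179
```

Request:
play_rows(steps=[[0,0,-0.1,0,0,0,0],[0,0,-0.1,0,0,0,0],[0,0,-0.1,0,0,0,0]])

```text
time_s: 9.5
tcp_pos: [0.5546, -0.1369, 0.0871]
tcp_rot: [0.407, -0.578, 0.578, -0.408]
contact_force: [-2.6, 1.4, 7.9]
grip_width: 0.183
```

Run:
```python
from h import *
import pickle
from station import state, imaging, manip, spotter
s=state();r=R.from_quat(s['tcp_rot']).as_matrix();print(s['tcp_pos'],rf(s['tcp_pos']),'x ang',ang(r[:,0]),s['time_s'],s['contact_force'],s['moment'])
p=imaging.snapshot('wrist');overlay(p,'o6',(s['tcp_pos'],s['tcp_rot']))
```

```text
[ 0.5545571  -0.136931    0.08710641] [-1.6 51.1] x ang -109.65007102546184 9.5 [-2.55470917  1.38458083  7.89192077] [ 0.20328325  0.31084948 -0.01264108]
```

View pics/o6.png

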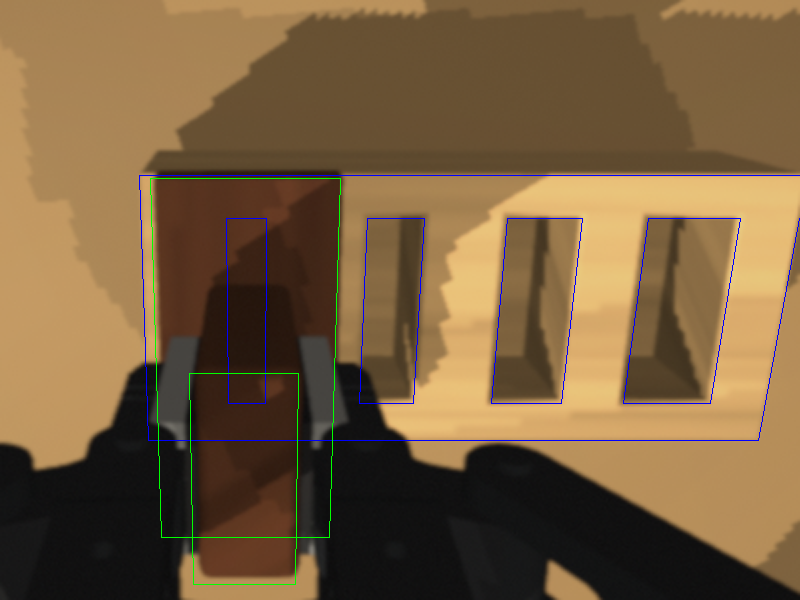

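Request:
play_rows(steps=[[0,0,1,0,0,0,0],[0,0,1.2,0,0,0,0],[-1.16,-3.22,1.2,0,0,0,0],[-1.16,-3.22,1.2,0,0,0,0],[-1.16,-3.22,0.5,0,0,0,0],[-1.16,-3.22,0.2,0,0,0,0],[-1.16,-3.22,0.1,0,0,0,0],[-1.16,-3.22,0,0,0,0,0],[-1.16,-3.22,0,0,0,0,0],[-1.16,-3.22,0,0,0,0,0]])

```text
time_s: 10.8
tcp_pos: [0.5424, -0.1684, 0.0872]
tcp_rot: [-0.408, 0.578, -0.578, 0.407]
contact_force: [-1.8, 1.9, 7.8]
grip_width: 0.179
```

Run:
```python
from h import *
import pickle
from station import state, imaging, manip, spotter
s=state();r=R.from_quat(s['tcp_rot']).as_matrix();print(s['tcp_pos'],rf(s['tcp_pos']),'x ang',ang(r[:,0]),s['time_s'],s['contact_force'],s['moment'])
p=imaging.snapshot('wrist');overlay(p,'o7',(s['tcp_pos'],s['tcp_rot']))
```

```text
[ 0.54240343 -0.16838908  0.08718853] [-2.4 17.4] x ang -109.60131449639707 10.8 [-1.83449042  1.86592564  7.82165863] [0.05369207 0.43900155 0.01195284]
```

View pics/o7.png

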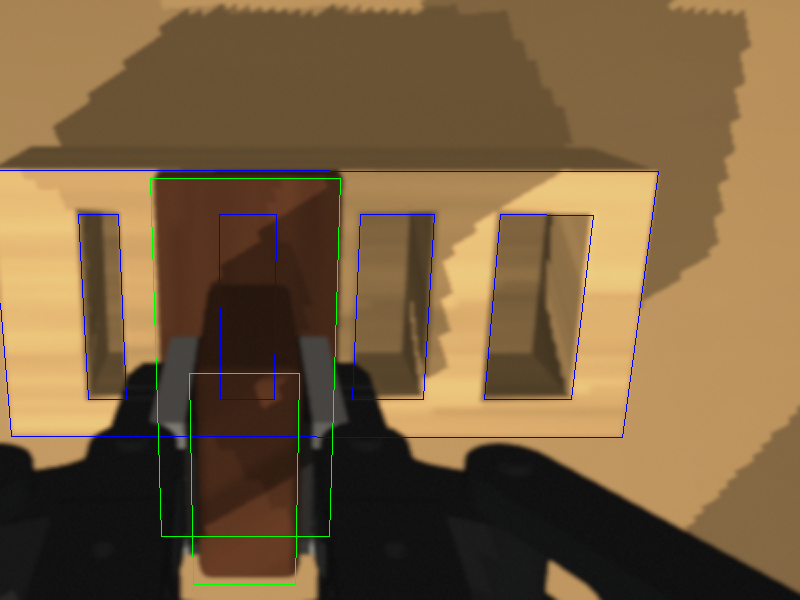

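Request:
play_rows(steps=[[0,0,0.07,0,0,0,0],[-0.05,-0.13,0.07,0,0,0,0],[-0.05,-0.13,0.07,0,0,0,0],[-0.05,-0.13,0.07,0,0,0,0]])

```text
time_s: 11.35
tcp_pos: [0.5423, -0.1687, 0.0876]
tcp_rot: [-0.407, 0.578, -0.577, 0.408]
contact_force: [-0.8, 3.4, 5.6]
grip_width: 0.181
```

Request:
play_rows(steps=[[0.05,0.12,0,0,0,0,0],[0.1,0.24,0,0,0,0,0],[0.1,0.24,0,0,0,0,0],[0.1,0.24,0,0,0,0,0]])

```text
time_s: 11.85
tcp_pos: [0.5428, -0.168, 0.0876]
tcp_rot: [0.408, -0.578, 0.578, -0.407]
contact_force: [-2.5, -1.8, 5.0]
grip_width: 0.183
```

Request:
play_rows(steps=[[0,0,0.6,0,0,0,0],[0.03,-0.19,0.6,0,0,0,0],[0.03,-0.19,0.6,0,0,0,0],[0.03,-0.19,0.2,0,0,0,0],[0.03,-0.19,0.05,0,0,0,0],[0.03,-0.19,-0.02,0,0,0,0],[0.03,-0.19,-0.05,0,0,0,0],[0.03,-0.19,-0.05,0,0,0,0],[0.03,-0.19,-0.05,0,0,0,0]])

```text
time_s: 12.98
tcp_pos: [0.5436, -0.1698, 0.0874]
tcp_rot: [0.407, -0.578, 0.578, -0.407]
contact_force: [-1.0, 0.3, 7.0]
grip_width: 0.179
```

Run:
```python
from h import *
import pickle
from station import state, imaging, manip, spotter
s=state();r=R.from_quat(s['tcp_rot']).as_matrix();print(s['tcp_pos'],rf(s['tcp_pos']),'x ang',ang(r[:,0]),s['time_s'],s['contact_force'],s['moment'])
```

```text
[ 0.54364953 -0.16980497  0.08737758] [-0.8 16.5] x ang -109.65413529550304 12.975 [-0.96761485  0.32657405  7.01817477] [ 0.12278803  0.20278463 -0.01664947]
```

Request:
play_rows(steps=[[0,0,0.9,0,0,0,0],[0,0,1.2,0,0,0,0],[-1.13,-3.15,1.2,0,0,0,0],[-1.13,-3.15,1.2,0,0,0,0],[-1.13,-3.15,0.5,0,0,0,0],[-1.13,-3.15,0.2,0,0,0,0],[-1.13,-3.15,0.1,0,0,0,0],[-1.13,-3.15,0,0,0,0,0],[-1.13,-3.15,0,0,0,0,0],[-1.13,-3.15,0,0,0,0,0]])

```text
time_s: 14.22
tcp_pos: [0.5322, -0.2013, 0.0866]
tcp_rot: [0.407, -0.578, 0.578, -0.407]
contact_force: [0.7, -0.2, -1.0]
grip_width: 0.185
```

Run:
```python
from h import *
import pickle
from station import state, imaging, manip, spotter
s=state();r=R.from_quat(s['tcp_rot']).as_matrix();print(s['tcp_pos'],rf(s['tcp_pos']),'x ang',ang(r[:,0]),s['time_s'],s['contact_force'],s['moment'])
p=imaging.snapshot('wrist');overlay(p,'o8',(s['tcp_pos'],s['tcp_rot']))
```

```text
[ 0.53221681 -0.20129309  0.0866165 ] [ -0.9 -17. ] x ang -109.64970491309361 14.225 [ 0.6511331  -0.16968517 -1.00852537] [ 0.01893987 -0.03216915 -0.04907111]
```

View pics/o8.png

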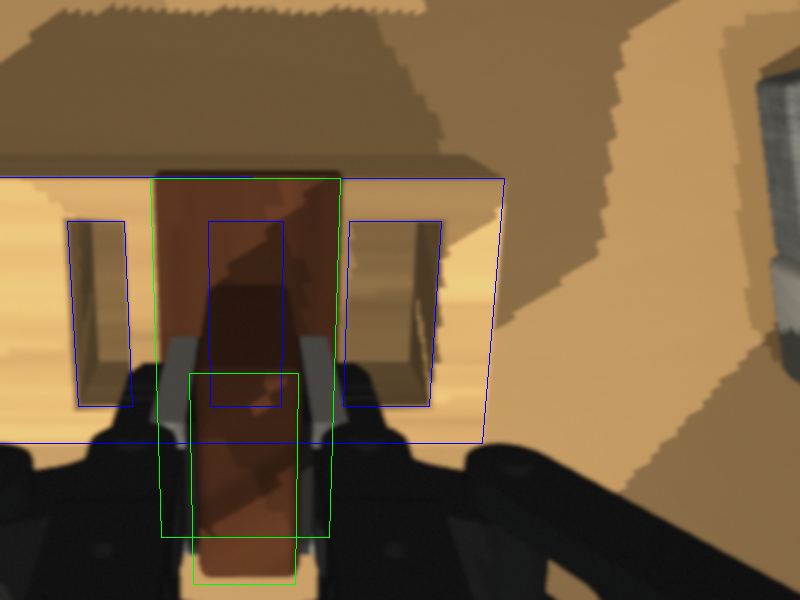

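Request:
play_rows(steps=[[0,0,-0.3,0,0,0,0],[0,0,-0.6,0,0,0,0],[0,0,-0.8,0,0,0,0],[0,0,-0.8,0,0,0,0]])

```text
time_s: 14.78
tcp_pos: [0.5319, -0.2012, 0.0782]
tcp_rot: [-0.407, 0.578, -0.578, 0.407]
contact_force: [-0.4, -0.3, -0.6]
grip_width: 0.181
```

Request:
play_rows(steps=[[0,0,-0.5,0,0,0,0],[0,0,-0.9,0,0,0,0],[0,0,-1.1,0,0,0,0],[0,0,-1.2,0,0,0,0],[0,0,-1.2,0,0,0,0]])

```text
time_s: 15.4
tcp_pos: [0.5321, -0.2013, 0.0664]
tcp_rot: [-0.407, 0.578, -0.578, 0.407]
contact_force: [0.6, -0.0, -0.4]
grip_width: 0.178
```

Request:
play_rows(steps=[[0,0,-0.1,0,0,0,0],[0,0,-0.2,0,0,0,0],[0,0,-0.25,0,0,0,0],[0,0,-0.25,0,0,0,0],[0,0,-0.25,0,0,0,0]])

```text
time_s: 16.02
tcp_pos: [0.5322, -0.2014, 0.0643]
tcp_rot: [0.407, -0.578, 0.578, -0.407]
contact_force: [-0.3, 0.4, 2.0]
grip_width: 0.182
```

Request:
play_rows(steps=[[0,0,-0.05,0,0,0,0],[0,0,-0.05,0,0,0,0],[0,0,0,0,0,0,0],[0,0,0,0,0,0,3],[0,0,0,0,0,0,4.5],[0,0,0,0,0,0,4.5],[0,0,0,0,0,0,4.5],[0,0,2,0,0,0,4.5],[0,0,6,0,0,0,4.5],[0,0,9,0,0,0,4.5],[0,0,9,0,0,0,4.5],[0,0,9,0,0,0,4.5]])

```text
time_s: 17.52
tcp_pos: [0.5315, -0.201, 0.1534]
tcp_rot: [-0.407, 0.578, -0.578, 0.407]
contact_force: [-0.4, 0.3, -0.6]
grip_width: 0.53
```

Run:
```python
from h import *
import pickle
from station import state, imaging, manip, spotter
s=state();print(s['tcp_pos'],s['time_s'],s['contact_force'],s['grip_width'])
p=imaging.snapshot('wrist');overlay(p,'o9',None,f=1.25,box=(0,0,640,480))
for d in spotter.masks_of(p,'tablet_a'):
    w=rectw(p,d['pixels'],.050);print(d['score'],d['rect'],w,rf(w[0]/1000))
p=imaging.snapshot('side');o=p['frame'][180:380,240:490];cv2.imwrite('pics/s9.png',cv2.cvtColor(cv2.resize(o,None,fx=3,fy=3,interpolation=cv2.INTER_CUBIC),cv2.COLOR_RGB2BGR))
```

```text
[ 0.53153439 -0.20098428  0.15336436] 17.525 [-0.35705436  0.29715738 -0.56080384] 0.5304501397811525
0.85 [295.4, 179.7, 60.2, 123.7] (array([ 533. , -202.2]), array([36.8, 79.2]), 'long-axis deg', np.float32(159.7)) [  0.1 -17.6]
```

View pics/o9.png

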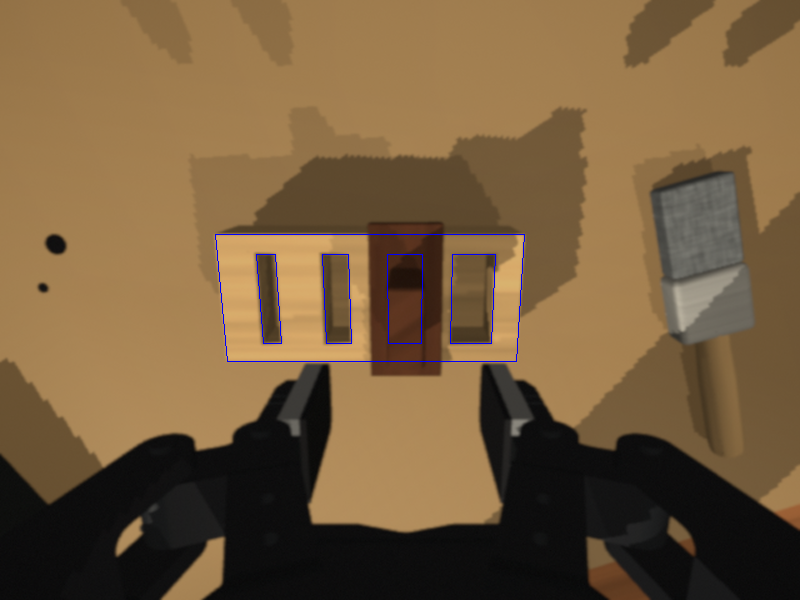

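View pics/s9.png

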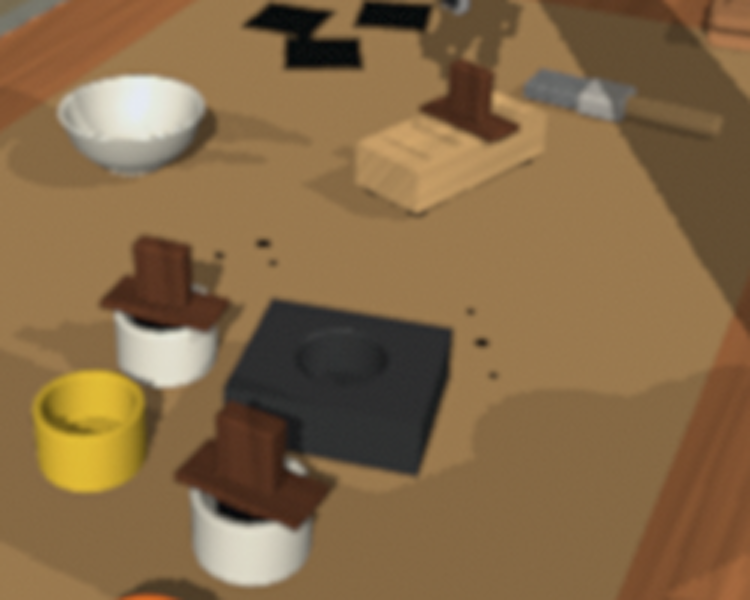

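```bash
python3 -c "
from station import manip
print(manip.close_job())"
```

```text
the job is handed in; nothing more can be done
None
```

I put the tablet from the ink stone upright and fully home in slot 3, the first slot that took it, let go of it and handed the job in at about 17.5 s. The hand-in call reports no verdict.

- **Slot 1 (9 mm):** it refused the tablet at about 8 N.
- **Slot 2 (13 mm):** it refused the tablet at two slightly different alignments, at about 8 N and 7 N. Sideways wiggling in between did not let it in.
- **Slot 3 (17 mm):** the tablet slid in with no resistance. The shoulder touched at the expected height, and I read about 2 N after a light press.

After letting go, the wrist camera put the tablet 0.1 mm off the slot's centre along it and 0.6 mm across, square with the rack to within about 0.6°. In the side view the shoulder looks flat on the rack. That view also shows a spare tablet in each white cup, with the bowl and brush apparently where they were. I judged both only by eye.

The gripper is clear, about 9 cm above where it let go. No check failed or disagreed. I did not measure the play in slot 3; I took slot 2 as too narrow from the two refusals.

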